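Pop the fuse hatch on the electronics bench

TASK

Press the black pad on the orange fuse hatch down once with a fingertip and let go, so that its push-push latch pops it open. Back away and watch the hatch stand fully open, untouched, for at least two seconds before you finish. Do not press it shut again, leave the blue battery hatch shut, and do not lift or shift anything else on the bench.

Things in the scene. Friction and masses are not known exactly. Their poses are not given: they have to be found in the camera images.
- fuse_box: FUSE box: fixed, white case 160 (x) x 116 (y) x 86 mm high on a dark plinth of 2 to 38 mm. Origin at the centre of the case's underside, x to its rear, z up. In its top a ORANGE hatch, 100 (x) x 76 (y) x 6 mm, hinged along its rear edge at x 35, z 87 mm; free edge at x -65 mm. Shut, the hatch's top is at z 90 mm, 4 mm above the rim. A small tin stands on the deck behind the hatch.
- fuse_pad (a point): centre of the black ribbed press pad (26 mm disc) on top of the orange hatch, 25 mm from the free edge and 75 mm from the hinge; moves with the hatch. The hatch springs open up and rearward once its push-push latch has been pressed down and let up; pressed again when open, it latches shut. Here it resists with about 4 N, unlatches after about 3 mm, hard stop at about 4.5 mm.
- fuse_hatch (a joint): angle of the orange hatch in rad: about 0 (to 0.01) shut and latched, -0.052 pressed in against the stop, about 1.1 sprung fully open. It opens by itself in about a second once the finger is out of its way.
- fuse_latch (a joint): step of the orange hatch's hidden latch cam in m: 0 latched at the start, about 0.004 to 0.005 when fully pressed in, 0.007 to 0.0095 after the hatch has popped, above 0.0105 if the open hatch has been pressed shut again.
- batt_box: BATTERY box, leave alone: fixed, white case 160 (x) x 116 (y) x 86 mm high on a dark plinth of 2 to 38 mm. Origin at the centre of the case's underside, x to its rear, z up. In its top a BLUE hatch, 100 (x) x 76 (y) x 6 mm, hinged along its rear edge at x 35, z 87 mm; free edge at x -65 mm. Shut, the hatch's top is at z 90 mm, 4 mm above the rim. Same latch. The boxes may swap sides.
- batt_hatch (a joint): angle of the blue hatch in rad: about 0 shut and latched, as it must stay.
- fuse_tin: bystander: loose tin with a brass cap, 26 mm across, 30 mm high, standing on the fuse box's rear deck; origin under its centre
- spool: bystander: loose aluminium solder spool, 56 mm across, 40 mm high; origin under its centre
- mug: bystander: loose white mug, 76 mm across, 92 mm high; origin under its centre
- screwdriver: bystander: loose screwdriver lying flat, 190 mm long
- meter: bystander: loose yellow multimeter lying flat, 150 x 76 x 39 mm; origin under its centre
- board: bystander: loose green circuit board, 90 x 65 mm, 16 mm high; origin under its centre

How it is judged:
By the outcome, as a careful person would: the job done as asked, in the order asked, and still so for the second after the job is handed in, with the robot touching nothing.
It also fails if it takes over 32 s, if anything falls off the work surface, if the arm or the gripper's body presses on something with over 40 N, if the wrist force passes 120 N, or if a joint passes its speed limit or range.

ROBOT

A 6-joint arm with a two-finger parallel gripper is mounted at the origin on the work surface. World frame = base frame: x ahead of the robot, y to its left, z up, the work surface at z = 0. Lengths are in m, angles in rad, forces in N, time in s.
With the tool pointing down it reaches from about 0.35 to 0.975 m from the base axis. Payload 7.1 kg.
Tool frame: the origin (TCP) lies at the very end of the fingers, on their centre line; the grasp point (between the pads) lies 19 mm behind it; z points along the fingers, y is the line along which they close (so a half turn about z gives the same grasp; the last joint's range is limited). The gripper opens to 88 mm and grips with 3 to 60 N. Pads are 20 mm wide; open, the fingers measure 115 mm over their backs; the gripper's body (75 mm by 178 mm) begins 61 mm behind the grasp point.
Start: joints at [1.207, 0.423, 1.63, -0, 1.089, -0.019], TCP at [0.211, 0.588, 0.223] pointing down, gripper open.
Joint ranges: [-3, 3], [-0.9, 2.11], [0.09, 2.58], [-1.31, 4.45], [0.11, 2.69], [-2.54, 2.54]. Speed limits (rad/s): [2.39, 2.39, 3.01, 3.14, 3.14, 3.14].

INTERFACE

Orientations are given as a unit quaternion [x, y, z, w].
In Python, from plant import get_state, snapshot, camera_model, job_done gives the robot as it stands.
- The arm moves only by the tool send_rows, never from a script. Its argument "commands" is a list of rows, each a list of 7 numbers: the shift along the tool's x, y, z scaled (see below), then the turn, a rotation vector about the tool's x, y, z scaled (see below), then the opening, from 0 (shut) to 1 (fully open). In form: [[x, y, z, ax, ay, az, jaw], ...]. A call has 1 to 20 rows; each row is the pose to reach, as a shift and turn from the pose commanded when the call began, along the tool's axes at that moment, turning the shorter way round; what a row does not reach only later rows make up. The controller multiplies each number of a shift by 200 mm and each number of a turn by pi rad. A row lasts 1/8 s, in which the tool goes at most 62.5 mm and 10.7 degrees, less where a joint would pass 70% of its speed; a pose out of reach is approached as far as the arm can. A call with a number of a shift or a turn outside -1 to 1 is refused whole. A call with a gripper value outside its range is refused whole. The fingers move at their own pace and stop on an object; "grip_force" is the grip in N (left out, the last holds). Time passes only in rows, so rows that repeat a pose let the fingers close. It gives the time, the measured TCP pose, the force, the opening and the grip force at its end, in the units of the state.
- get_state(): the state, without advancing time (a new reading comes with each control period).
- snapshot(name): name is "scene" or "top" or "wrist"; returns the picture (420x560x3 uint8, red, green, blue); there is no depth.
- camera_model(name): a dict with "fx", "fy", "cx", "cy" (pixels), "k1" (the pictures are not rectified: a ray, as slopes to the right and down, at radius r is drawn at 1 + k1 r^2 times it, then the intrinsics apply), "rvec" (rotation vector, rad) and "tvec" (3), from world to camera coordinates, as OpenCV has them; the wrist camera has in their place "hand_eye" (4x4, takes a point from camera to tool coordinates, whose origin is the TCP and whose axes are the flange's). Camera axes: x right, y down, z forward; pixel columns grow to the right and rows downward; lengths in m; the calibration is good to about 2 mm. A picture is of the moment at which its call begins: read the wrist's pose just before it. camera_model takes no time and is no camera call.
- job_done(): hands the job in; it is judged then, once.
The state is a dict: "t": time; "qpos": joint angles; "joint_vel": joint speeds; "joint_efforts": joint torques, N m; "position": TCP position; "tcp_rot": TCP orientation; "force": force on the tool from outside, world axes, zero at the start; "moment": the same for the moment, N m; "grip_width": finger opening in m; "gripper_force": force on a finger pad.
Only numpy, scipy, OpenCV 4.12 (cv2) and the standard library are available. Lean on these libraries where they do the work, as an engineer would, in place of code of your own. Each camera call takes 0.05 s, during which the arm holds its last target. There are 200 camera calls.

## Working session

There is one attempt and no reset: what is moved stays moved. The work goes in short steps, Python scripts to look and compute and a tool call to move; the robot and the scene stay as the last step left them, time stands still between calls to the robot, and variables do not carry over. Pictures are saved under pics/ and viewed, at most 10 in all, crops included, and the job is handed in when it is done.

Besides the shell and the picture viewer there is one more tool, called after ">>>" as a command line: name --pt "numbers of a row" for each row, then --argument value for the rest. send_rows: Moves the arm, as the interface text tells. Its arguments: {"type":"object","properties":{"commands":{"type":"array"},"grip_force":{"type":"number"}},"required":["commands"]}

```bash
mkdir -p pics
cat > h.py <<'E'
import numpy as np, cv2
from plant import get_state, snapshot, camera_model, job_done
from scipy.spatial.transform import Rotation as R
def ray(name,uv,st=None):
    c=camera_model(name); u=np.array(uv,float)
    d=np.array([(u[0]-c['cx'])/c['fx'],(u[1]-c['cy'])/c['fy']]); s=d.copy()
    for _ in range(20): s=d/(1+c['k1']*(s@s))
    v=np.array([s[0],s[1],1.])
    if name=='wrist':
        H=np.array(c['hand_eye']); T=R.from_quat(st['tcp_rot'])
        return T.apply(H[:3,3])+st['position'], T.apply(H[:3,:3]@v)
    M=R.from_rotvec(np.ravel(c['rvec'])).as_matrix()
    return -M.T@np.ravel(c['tvec']), M.T@v
def onplane(name,uv,z,st=None):
    o,d=ray(name,uv,st); return o+d*(z-o[2])/d[2]
def save(im,f): cv2.imwrite('pics/'+f,cv2.cvtColor(im,cv2.COLOR_RGB2BGR))
E
python3 - <<'E'
from h import *
s=get_state(); print({k:np.round(v,3).tolist() for k,v in s.items()})
for n in('scene','top'):
    im=snapshot(n); save(im,n+'1.png')
    hsv=cv2.cvtColor(im,cv2.COLOR_RGB2HSV)
    for nm,lo,hi in(('orange',(5,150,100),(18,255,255)),('blue',(100,120,60),(125,255,255))):
        m=cv2.inRange(hsv,lo,hi)
        for c in cv2.findContours(m,0,2)[0]:
            if cv2.contourArea(c)>150:
                r=cv2.minAreaRect(c);print(n,nm,cv2.contourArea(c),np.round(r[0]),np.round(cv2.boxPoints(r)).tolist())
E
```

```text
{'t': 0.0, 'qpos': [1.207, 0.424, 1.631, 0.0, 1.089, -0.019], 'joint_vel': [-0.002, 0.001, 0.001, 0.001, 0.001, 0.001], 'joint_efforts': [-0.001, -54.463, -27.366, 0.064, 0.023, -0.0], 'position': [0.211, 0.588, 0.222], 'tcp_rot': [0.172, 0.985, -0.001, -0.0], 'force': [-0.273, -0.007, -0.007], 'moment': [-0.054, -0.037, 0.041], 'gripper_force': 0.0, 'grip_width': 0.088}
scene blue 847.0 [381. 194.] [[357.0, 192.0], [371.0, 172.0], [404.0, 195.0], [391.0, 216.0]]
scene blue 1278.5 [44. 14.] [[-0.0, 0.0], [88.0, 0.0], [88.0, 29.0], [0.0, 29.0]]
top blue 207.5 [181. 160.] [[162.0, 171.0], [185.0, 138.0], [201.0, 149.0], [178.0, 182.0]]
```

View pics/scene1.png

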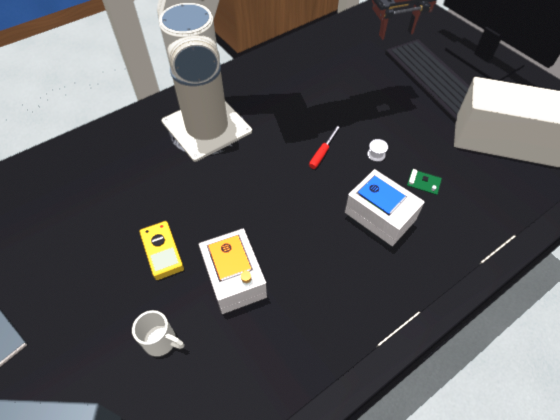

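View pics/top1.png

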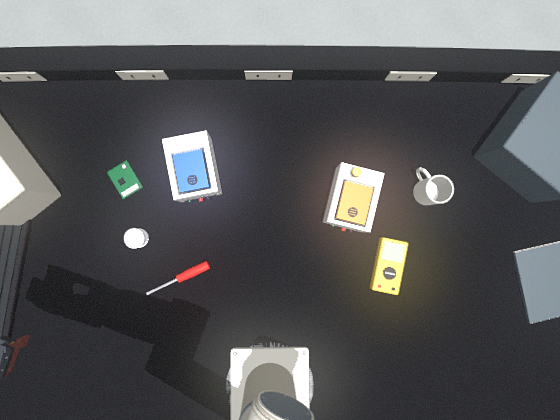

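The scene view shows the orange hatch with its pad at about (227,248) and the tin at (246,277). The top view shows the pad at about (353,212), the tin at (356,171) and the mug at (433,189). Next I triangulate across the two views.

```bash
cat >> h.py <<'E'
def tri(a,b):
    (o1,d1),(o2,d2)=a,b; d1=d1/np.linalg.norm(d1); d2=d2/np.linalg.norm(d2)
    t=np.linalg.lstsq(np.c_[d1,-d2],o2-o1,rcond=None)[0]
    p,q=o1+t[0]*d1,o2+t[1]*d2; return (p+q)/2,np.linalg.norm(p-q)
E
python3 - <<'E'
from h import *
P={}
for n,box in(('scene',(205,230,262,292)),('top',(325,160,385,232))):
    im=cv2.cvtColor(cv2.imread(f'pics/{n}1.png'),cv2.COLOR_BGR2RGB)
    x0,y0,x1,y1=box; hsv=cv2.cvtColor(im[y0:y1,x0:x1],cv2.COLOR_RGB2HSV)
    m=cv2.inRange(hsv,(8,150,100),(26,255,255))
    cs=sorted(cv2.findContours(m,0,2)[0],key=cv2.contourArea)[-2:]
    for c in cs: print(n,cv2.contourArea(c),np.round(cv2.boxPoints(cv2.minAreaRect(c))+[x0,y0],1).tolist())
    f=np.zeros_like(m); cv2.drawContours(f,[cs[-1]],-1,255,-1)
    dk=cv2.morphologyEx(f&~m,cv2.MORPH_CLOSE,np.ones((3,3)));
    k,l,st,ce=cv2.connectedComponentsWithStats(dk); i=1+np.argmax(st[1:,4]); P[n]=ce[i]+[x0,y0]; print(st[i],P[n])
print(tri(ray('scene',P['scene']),ray('top',P['top'])))
for z in(.09,.11,.13): print(z,onplane('scene',P['scene'],z),onplane('top',P['top'],z))
print('tin',tri(ray('scene',(246,277)),ray('top',(356,171))))
print('batt',tri(ray('scene',(375,188)),ray('top',(192,180))))
for p in((433,189),(390,265),(136,238),(192,272)): print(onplane('top',p,.04))
print([camera_model(n) for n in('top','wrist')])
E
```

```text
scene 0.0 [[247.0, 280.0], [249.0, 279.0], [249.2, 279.4], [247.2, 280.4]]
scene 1039.5 [[207.7, 245.5], [238.5, 234.7], [249.9, 267.6], [219.1, 278.3]]
[16 17  3  4  8] [222.  248.5]Traceback (most recent call last):
  File "<stdin>", line 9, in <module>
IndexError: list index out of range
```

Run:
```python
from h import *
P={}
for n,box in(('scene',(217,239,237,257)),('top',(342,201,364,222))):
    im=cv2.imread(f'pics/{n}1.png'); x0,y0,x1,y1=box; r=im[y0:y1,x0:x1,2].astype(float)
    w=np.clip(np.median(r)-40-r,0,None); w=(w>0)*1.; yy,xx=np.mgrid[y0:y1,x0:x1]
    P[n]=np.array([(w*xx).sum(),(w*yy).sum()])/w.sum(); print(n,w.sum(),P[n])
im=cv2.imread('pics/top1.png'); hsv=cv2.cvtColor(im[155:240,320:390],cv2.COLOR_BGR2HSV)
m=cv2.inRange(hsv,(8,90,100),(35,255,255)); c=max(cv2.findContours(m,0,2)[0],key=cv2.contourArea)
bp=cv2.boxPoints(cv2.minAreaRect(c))+[320,155]; print(cv2.contourArea(c),bp.tolist())
for b in bp: print(onplane('top',b,.11))
print(tri(ray('scene',P['scene']),ray('top',P['top'])))
for z in(.09,.11,.13): print(z,onplane('scene',P['scene'],z),onplane('top',P['top'],z))
print('tin',tri(ray('scene',(246,277)),ray('top',(356,171))))
print('batt',tri(ray('scene',(375,188)),ray('top',(192,180))))
for p in((433,189),(390,265),(136,238),(192,272)): print(onplane('top',p,.04))
print([camera_model(n) for n in('top','wrist')])
```

```text
scene 46.0 [225.7826087  247.69565217]
top 66.0 [350.90909091 213.1969697 ]
1084.0 [[334.88235569000244, 217.47058486938477], [344.1176528930664, 180.52941131591797], [373.52941131591797, 187.88235092163086], [364.2941131591797, 224.82352447509766]]
[ 0.46689189 -0.16920175  0.11      ]
[ 0.5617592 -0.1941967  0.11     ]
[ 0.54266574 -0.27024604  0.11      ]
[ 0.44769468 -0.24478861  0.11      ]
(array([ 0.47819597, -0.21226064,  0.10104815]), np.float64(0.0006234922995397408))
0.09 [ 0.47242303 -0.2096171   0.09      ] [ 0.47846054 -0.2148682   0.09      ]
0.11 [ 0.48325006 -0.21397161  0.11      ] [ 0.47765282 -0.21061413  0.11      ]
0.13 [ 0.49407709 -0.21832612  0.13      ] [ 0.4768451  -0.20636006  0.13      ]
tin (array([ 0.58410736, -0.22129619,  0.12651463]), np.float64(0.0007447499216975293))
batt (array([0.56457604, 0.19543731, 0.11781693]), np.float64(0.004902338945675477))
[ 0.54691955 -0.45707325  0.04      ]
[ 0.33769966 -0.33197862  0.04      ]
[0.41549494 0.36095329 0.04      ]
[0.3229537  0.20849032 0.04      ]
[{'fx': 380.5026610818491, 'fy': 380.5026610818491, 'cx': 279.33357728195114, 'cy': 212.56485614533872, 'k1': -0.0407490175989496, 'rvec': array([ 2.20583738, -2.2160982 ,  0.07297495]), 'tvec': array([-0.02727648,  0.48441997,  1.05788529])}, {'fx': 375.00447606272917, 'fy': 375.00447606272917, 'cx': 278.6211598627391, 'cy': 213.32715467424637, 'k1': -0.09113685892711335, 'hand_eye': array([[-8.00866713e-04, -9.68233017e-01, -2.50048364e-01,
         6.84637762e-02],
       [ 9.99999288e-01, -5.54180092e-04, -1.05695825e-03,
         7.07374762e-05],
       [ 8.84810046e-04, -2.50049032e-01,  9.68232771e-01,
        -1.62266860e-01],
       [ 0.00000000e+00,  0.00000000e+00,  0.00000000e+00,
         1.00000000e+00]])}]
```

>>> send_rows --pt "-0.65 -0.83 -0.3 0 0 0 0" --pt "-0.65 -0.83 -0.3 0 0 0 0" --pt "-0.65 -0.83 -0.3 0 0 0 0" --pt "-0.65 -0.83 -0.3 0 0 0 0" --pt "-0.65 -0.83 -0.3 0 0 0 0"

```text
t: 0.72
position: [0.278, 0.3868, 0.2833]
tcp_rot: [0.173, 0.985, 0.001, 0.0]
force: [0.3, 0.9, -0.2]
grip_width: 0.0415
gripper_force: 0.0
```

>>> send_rows --pt "-0.65 -0.83 0 0 0 0 0" --pt "-0.65 -0.83 0 0 0 0 0" --pt "-0.65 -0.83 0 0 0 0 0" --pt "-0.65 -0.83 0 0 0 0 0" --pt "-0.65 -0.83 0 0 0 0 0"

```text
t: 1.35
position: [0.3441, 0.1877, 0.2824]
tcp_rot: [0.173, 0.985, 0.0, -0.0]
force: [0.1, 0.3, -0.3]
grip_width: 0.0006
gripper_force: 0.0
```

>>> send_rows --pt "-0.65 -0.83 0 0 0 0 0" --pt "-0.65 -0.83 0 0 0 0 0" --pt "-0.65 -0.83 0 0 0 0 0" --pt "-0.65 -0.83 0 0 0 0 0" --pt "-0.65 -0.83 0 0 0 0 0"

```text
t: 1.98
position: [0.4109, -0.012, 0.2823]
tcp_rot: [0.172, 0.985, 0.0, -0.0]
force: [0.2, 0.7, -0.2]
grip_width: 0.0006
gripper_force: 0.0
```

>>> send_rows --pt "-0.65 -0.83 0.3 0 0 0 0" --pt "-0.65 -0.83 0.3 0 0 0 0" --pt "-0.65 -0.83 0.3 0 0 0 0" --pt "-0.65 -0.83 0.3 0 0 0 0" --pt "-0.65 -0.83 0.3 0 0 0 0" --pt "-0.65 -0.83 0.3 0 0 0 0" --pt "-0.65 -0.83 0.3 0 0 0 0"

```text
t: 2.85
position: [0.4763, -0.2107, 0.2231]
tcp_rot: [0.171, 0.985, 0.0, 0.0]
force: [-0.4, 1.3, 0.3]
grip_width: 0.0006
gripper_force: 0.0
```

Run:
```python
from h import *
s=get_state(); print({k:np.round(v,3).tolist() for k,v in s.items()})
save(snapshot('wrist'),'w1.png')
np.savez('w1.npz',**s)
```

```text
{'t': 2.85, 'qpos': [-0.439, 0.27, 1.858, 0.0, 1.013, -1.668], 'joint_vel': [-0.009, -0.001, -0.003, -0.002, -0.0, -0.006], 'joint_efforts': [-0.115, -42.839, -25.719, -0.018, 0.07, 0.016], 'position': [0.476, -0.211, 0.223], 'tcp_rot': [0.171, 0.985, 0.0, 0.0], 'force': [-0.421, 1.335, 0.31], 'moment': [-0.066, -0.059, 0.015], 'gripper_force': 0.0, 'grip_width': 0.001}
```

View pics/w1.png

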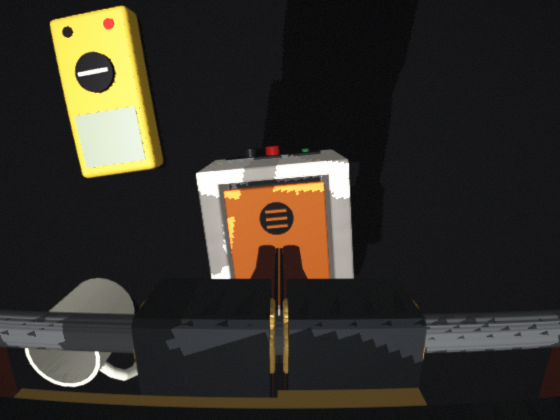

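Wrist view: pad centre at about (277,218), radius about 17 px. The closed fingertips are just beside it in the image, and the tool is aligned with the box.

Run:
```python
from h import *
s=dict(np.load('w1.npz'))
im=cv2.imread('pics/w1.png'); x0,y0=255,196; c=im[y0:240,x0:300,2]
m=(c<110).astype(np.uint8); m=cv2.morphologyEx(m,cv2.MORPH_CLOSE,np.ones((7,7)))
k,l,st,ce=cv2.connectedComponentsWithStats(m); i=1+np.argmax(st[1:,4]); p=ce[i]+[x0,y0]; print(p,st[i])
print('tri top',tri(ray('top',(350.9,213.2)),ray('wrist',p,s)),'tri scene',tri(ray('scene',(225.8,247.7)),ray('wrist',p,s)))
T=R.from_quat(s['tcp_rot'])
for z in(.095,.1,.105):
    q=onplane('wrist',p,z,s); print(z,q,'tool shift/200',T.inv().apply(q-s['position'])/.2)
```

```text
[276.15312132 218.07891637] [  5   6  33  33 849]
tri top (array([ 0.47867909, -0.21174022,  0.11628664]), np.float64(0.005484427401775096)) tri scene (array([ 0.48228493, -0.21428221,  0.10862027]), np.float64(0.0013739849262481075))
0.095 [ 0.48548644 -0.21626468  0.095     ] tool shift/200 [-0.05232584 -0.01114335  0.64057909]
0.1 [ 0.48421777 -0.21577118  0.1       ] tool shift/200 [-0.04553004 -0.01094526  0.61557699]
0.105 [ 0.48294909 -0.21527767  0.105     ] tool shift/200 [-0.03873425 -0.01074717  0.59057489]
```

>>> send_rows --pt "-0.04 -0.01 0.25 0 0 0 0" --pt "-0.04 -0.01 0.47 0 0 0 0" --pt "-0.04 -0.01 0.5 0 0 0 0" --pt "-0.04 -0.01 0.5 0 0 0 0"

```text
t: 3.4
position: [0.4835, -0.2169, 0.1236]
tcp_rot: [0.171, 0.985, -0.0, 0.0]
force: [0.3, 0.0, 0.9]
grip_width: 0.0006
gripper_force: 0.0
```

Run:
```python
from h import *
s=get_state(); print(s['position'],s['force'])
im=snapshot('wrist'); save(cv2.resize(im[120:420,130:430],None,fx=2,fy=2),'w2.png')
```

```text
[ 0.48347649 -0.21685638  0.12356162] [0.32510778 0.03016814 0.90979665]
```

View pics/w2.png

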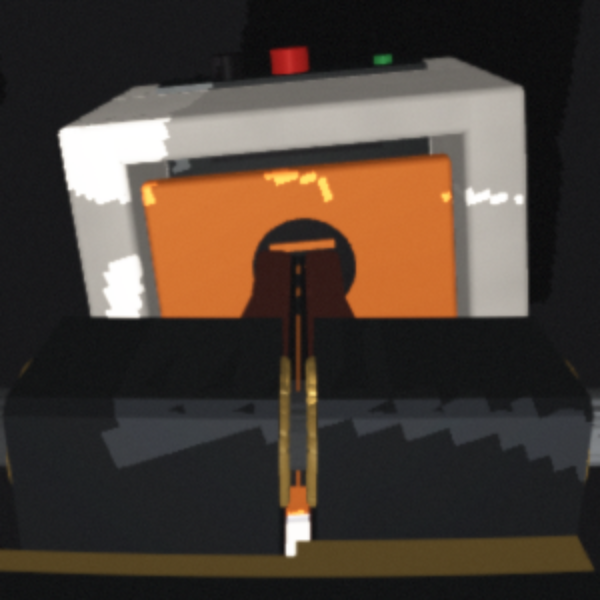

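The pad is at crop (304,265), full-image (282,252), with the fingertip directly over it. I'll recompute the small offset.

Run:
```python
from h import *
s=get_state(); T=R.from_quat(s['tcp_rot'])
for uv in((282,252),(281,254)):
  for z in(.1,.107):
    q=onplane('wrist',uv,z,s); print(z,q,T.inv().apply(q-s['position'])/.2)
```

```text
0.1 [ 0.48532674 -0.21594092  0.1       ] [-0.00395167  0.0081754   0.12102896]
0.107 [ 0.4828449  -0.21511171  0.107     ] [0.00905676 0.00788164 0.08600222]
0.1 [ 0.48620801 -0.21681709  0.1       ] [-0.0095785   0.00553979  0.12104096]
0.107 [ 0.48369306 -0.21595497  0.107     ] [0.00364131 0.00534505 0.08601377]
```

>>> send_rows --pt "0 0 0.03 0 0 0 0" --pt "0 0 0.05 0 0 0 0" --pt "0 0 0.05 0 0 0 0"

```text
t: 3.82
position: [0.483, -0.2171, 0.1127]
tcp_rot: [0.172, 0.985, -0.0, 0.0]
force: [-0.5, -0.0, -0.2]
grip_width: 0.0004
gripper_force: 0.0
```

Within 1–2 mm. I'll feel downwards in small steps.

>>> send_rows --pt "0 0.005 0.01 0 0 0 0" --pt "0 0.005 0.02 0 0 0 0" --pt "0 0.005 0.02 0 0 0 0"

```text
t: 4.2
position: [0.4835, -0.2161, 0.1088]
tcp_rot: [0.172, 0.985, 0.0, 0.0]
force: [-0.1, 1.4, 3.7]
grip_width: 0.0006
gripper_force: 1.8
```

>>> send_rows --pt "0 0 0.005 0 0 0 0" --pt "0 0 0.005 0 0 0 0"

```text
t: 4.45
position: [0.4834, -0.2161, 0.1077]
tcp_rot: [0.172, 0.985, 0.0, 0.0]
force: [0.2, 0.6, 4.7]
grip_width: 0.0003
gripper_force: 2.0
```

>>> send_rows --pt "0 0 0.005 0 0 0 0" --pt "0 0 0.005 0 0 0 0"

```text
t: 4.7
position: [0.4834, -0.2161, 0.1067]
tcp_rot: [0.172, 0.985, 0.0, 0.0]
force: [-0.0, 1.6, 4.3]
grip_width: 0.0003
gripper_force: 2.1
```

>>> send_rows --pt "0 0 0.005 0 0 0 0" --pt "0 0 0.005 0 0 0 0"

```text
t: 4.95
position: [0.4834, -0.2161, 0.1056]
tcp_rot: [0.172, 0.985, 0.0, 0.0]
force: [-0.8, 1.3, 4.5]
grip_width: 0.0004
gripper_force: 2.1
```

>>> send_rows --pt "0 0 0.004 0 0 0 0" --pt "0 0 0.004 0 0 0 0"

```text
t: 5.2
position: [0.4835, -0.2161, 0.1054]
tcp_rot: [0.172, 0.985, -0.0, 0.0]
force: [-2.5, 2.4, 9.6]
grip_width: 0.0008
gripper_force: 4.9
```

The force rise shows it is at the stop. Now I release and back away, up and to the front.

>>> send_rows --pt "0 0 -0.1 0 0 0 0" --pt "0.15 0 -0.4 0 0 0 0" --pt "0.3 0 -0.7 0 0 0 0" --pt "0.5 0 -0.9 0 0 0 0" --pt "0.5 0 -0.9 0 0 0 0" --pt "0.5 0 -0.9 0 0 0 0" --pt "0.5 0 -0.9 0 0 0 0" --pt "0.5 0 -0.9 0 0 0 0" --pt "0.5 0 -0.9 0 0 0 0" --pt "0.5 0 -0.9 0 0 0 0" --pt "0.5 0 -0.9 0 0 0 0" --pt "0.5 0 -0.9 0 0 0 0"

```text
t: 6.7
position: [0.3893, -0.1823, 0.2849]
tcp_rot: [0.172, 0.985, 0.0, 0.0]
force: [0.1, 0.5, 1.1]
grip_width: 0.0004
gripper_force: 0.0
```

Run:
```python
from h import *
print(get_state()['position'])
a=snapshot('scene')[200:370,120:290]; b=snapshot('wrist')
a=cv2.resize(a,(420,420)); save(cv2.resize(np.hstack([a,b[:,70:490]]),(800,400)),'after.png')
```

```text
[ 0.38927789 -0.18231854  0.28488786]
```

View pics/after.png

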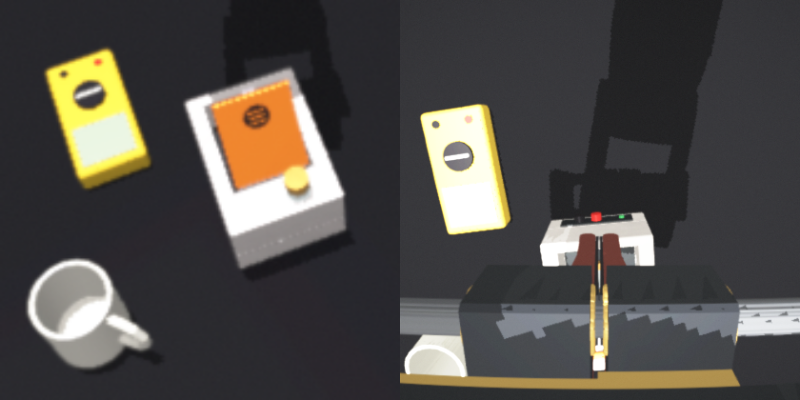

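The scene view can't settle it, because an opening hatch moves along that camera's line of sight. The wrist view shows the inside of the box at crop (560,258) where the orange was. I'll wait out 2 s and check with the top view.

>>> send_rows --pt "0.5 0.8 -0.2 0 0 0 0" --pt "0.5 0.8 -0.2 0 0 0 0" --pt "0.5 0.8 -0.2 0 0 0 0" --pt "0.5 0.8 -0.2 0 0 0 0" --pt "0.5 0.8 -0.2 0 0 0 0" --pt "0.5 0.8 -0.2 0 0 0 0" --pt "0.5 0.8 -0.2 0 0 0 0" --pt "0.5 0.8 -0.2 0 0 0 0" --pt "0.5 0.8 -0.2 0 0 0 0" --pt "0.5 0.8 -0.2 0 0 0 0" --pt "0.5 0.8 -0.2 0 0 0 0" --pt "0.5 0.8 -0.2 0 0 0 0"

```text
t: 8.3
position: [0.3492, 0.0021, 0.3249]
tcp_rot: [0.171, 0.985, -0.0, -0.0]
force: [0.2, -0.2, -0.0]
grip_width: 0.0005
gripper_force: 0.0
```

Run:
```python
from h import *
print(get_state()['t'],get_state()['position'])
a=snapshot('top'); o=cv2.cvtColor(cv2.imread('pics/top1.png'),cv2.COLOR_BGR2RGB)
f=lambda i:cv2.resize(i[110:310,290:490],(400,400))
save(np.hstack([f(o),f(a)]),'top2.png')
```

```text
8.3 [0.34921633 0.00210444 0.32487261]
```

View pics/top2.png

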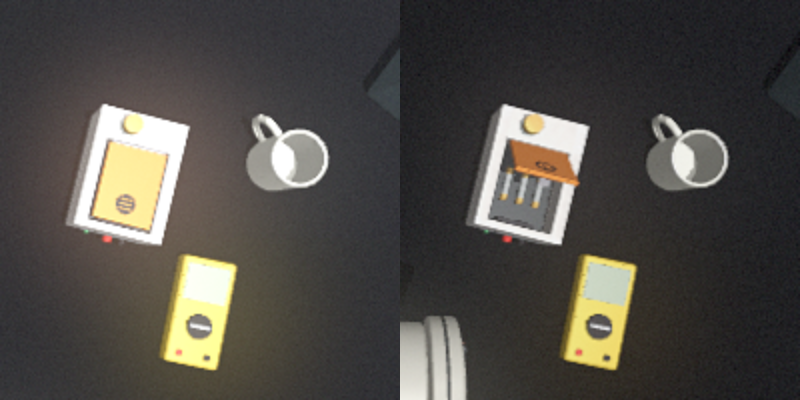

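The hatch is open: the fuses show at about (525,190), and the tin, mug and meter haven't moved. I'll watch for 2.5 s more, with the arm still.

>>> send_rows --pt "0 0 0 0 0 0 0" --pt "0 0 0 0 0 0 0" --pt "0 0 0 0 0 0 0" --pt "0 0 0 0 0 0 0" --pt "0 0 0 0 0 0 0" --pt "0 0 0 0 0 0 0" --pt "0 0 0 0 0 0 0" --pt "0 0 0 0 0 0 0" --pt "0 0 0 0 0 0 0" --pt "0 0 0 0 0 0 0" --pt "0 0 0 0 0 0 0" --pt "0 0 0 0 0 0 0" --pt "0 0 0 0 0 0 0" --pt "0 0 0 0 0 0 0" --pt "0 0 0 0 0 0 0" --pt "0 0 0 0 0 0 0" --pt "0 0 0 0 0 0 0" --pt "0 0 0 0 0 0 0" --pt "0 0 0 0 0 0 0" --pt "0 0 0 0 0 0 0"

```text
t: 10.85
position: [0.3492, 0.0021, 0.3249]
tcp_rot: [0.172, 0.985, 0.0, -0.0]
force: [-0.3, 0.7, -0.0]
grip_width: 0.0005
gripper_force: 0.0
```

Run:
```python
from h import *
a=snapshot('top'); b=cv2.imread('pics/top2.png')[:,400:]
f=cv2.cvtColor(cv2.resize(a[110:310,290:490],(400,400)),cv2.COLOR_RGB2BGR)
d=cv2.absdiff(f,b)[80:260,50:200]; print('change',d.mean(),(d.max(2)>50).sum(),get_state()['t'])
if d.mean()<6: print(job_done())
```

```text
change 1.7523827160493828 0 10.9
the job is handed in; nothing more can be done
None
```

The orange fuse hatch popped open after one press and stood open, untouched, for over 2.5 s before I handed the job in at 10.9 s; the tin, mug and meter had not moved, and the arm stayed clear of the blue battery hatch, though I didn't re-check it on camera.

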